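Leakage check of a can capacitor at the third voltage step

ROBOT

A 6-joint arm with a two-finger parallel gripper is mounted at the origin on the work surface. World frame = base frame: x ahead of the robot, y to its left, z up, the work surface at z = 0. Lengths are in m, angles in rad, forces in N, time in s.
With the tool pointing down it reaches from about 0.375 to 0.925 m from the base axis. Payload 5.7 kg.
Tool frame: the origin (TCP) lies at the very end of the fingers, on their centre line; the grasp point (between the pads) lies 19 mm behind it (ctrl.hold_point_z is the distance from the TCP to the grasp point, in m); z points along the fingers, y is the line along which they close (so a half turn about z gives the same grasp; the last joint's range is limited). The gripper opens to 85 mm and grips with 20 to 120 N. Pads are 22 mm wide; open, the fingers measure 114 mm over their backs; the gripper's body (76 mm by 85 mm) begins 54 mm behind the grasp point. The pads swing forward as they close: fully open they stand 13 mm farther back than shut.
Start: joints at [1.137, 0.359, 1.51, -0, 1.272, -0.115], TCP at [0.188, 0.57, 0.231] pointing down, gripper open.
Joint ranges: [-2.97, 2.97], [-1.01, 2.36], [0.21, 2.38], [-0.96, 4.11], [0.2, 2.71], [-2.98, 2.98]. Speed limits (rad/s): [2.39, 2.39, 3.14, 3.14, 3.14, 3.14].

INTERFACE

Orientations are given as a rotation vector (axis times angle).
In Python, from plant import ctrl gives the robot as it stands.
- The arm moves only by the tool step_arm, never from a script. Its argument "series" is a list of rows, each a list of 6 numbers: the shift along the tool's x, y, z in mm, then the turn, a rotation vector about the tool's x, y, z in degrees. A call has 1 to 12 rows; each row is the pose to reach, as a shift and turn from the pose commanded when the call began, along the tool's axes at that moment; what a row does not reach only later rows make up. A row lasts 1/12 s, in which the tool goes at most 41.7 mm and 7.16 degrees, less where a joint would pass 70% of its speed; a pose out of reach is approached as far as the arm can. A call with a gripper value outside its range is refused whole. "grip" is the finger opening in mm, from 0 to 85.4, set as the call begins (left out, the last holds). The fingers move at their own pace and stop on an object; "force" is the grip in N (left out, the last holds). Time passes only in rows, so rows that repeat a pose let the fingers close. It gives the time, the measured TCP pose, the force, the opening and the grip force at its end, in the units of the state.
- ctrl.state(): the state, without advancing time (a new reading comes with each control period).
- ctrl.get_image(name): name is "side" or "top"; returns the picture (400x640x3 uint8, blue, green, red); there is no depth.
- ctrl.camera_model(name): a dict with "mtx" (3x3 intrinsics, pixels), "rvec" (rotation vector, rad) and "tvec" (3), from world to camera coordinates, as OpenCV has them. Camera axes: x right, y down, z forward; pixel columns grow to the right and rows downward; lengths in m; the calibration is good to about 2 mm. A picture is of the moment at which its call begins. camera_model takes no time and is no camera call.
- ctrl.sign_off(): hands the job in; it is judged then, once.
Trained networks look in the newest picture that a camera, given by its name, has taken for a name from the list of things; names that differ only in an ending like _2 or _b are one class to them, and where a whole thing is asked for, a point or a joint stands for the part that bears it (a point fixed in the world has none). Each returns a list of dicts, best first, with "score" (0 to 1); they miss things now and then, are a little off and sometimes report something else, mostly with a low value. They report only what shows in the picture. A call takes as long as a camera call. They do not tell look-alikes from the thing itself.
- ctrl.cut_out(query, camera): "pixels" (400x640 bool, what is visible of it) and "uv" ([column, row] in pixels, amid what is visible of it).
The state is a dict: "time": time; "joint_pos": joint angles; "qd": joint speeds; "effort": joint torques, N m; "position": TCP position; "orientation": TCP orientation; "wrist_force": force on the tool from outside, world axes, zero at the start; "ft_torque": the same for the moment, N m; "gripper_width": finger opening in m; "grasp_force": force on a finger pad.
Only numpy, scipy, OpenCV 4.12 (cv2) and the standard library are available. Lean on these libraries where they do the work, as an engineer would, in place of code of your own. Each camera call takes 0.05 s, during which the arm holds its last target. There are 200 camera calls.

TASK

Take the blue can capacitor from the parts tray and stand it upright, fully home, in the round test socket of the leakage tester with the selector still at OFF, and let go of it. Then grip the selector knob and turn it clockwise from OFF, counting the clicks, to the third stop without running on to the fourth, which would over-volt the part; the knob springs back when let go, so finish while still gripping it and holding it steadily on the third stop for the leakage reading. Leave the other capacitors, tools and supplies where they are.

Things in the scene. Friction and masses are not known exactly. Their poses are not given: they have to be found in the camera images.
- cap_blue_mid (a point): Blue-sleeved can capacitor: upright cylinder, 35 mm diameter, 80 mm tall, about 90 g, metal disc on top, white stripe down its side. It starts in one of the tray's three pockets, 10 mm deep, its foot 6 mm above the bench, at any turn about its axis. This point is its centre, 40 mm above the foot; z axis up along the cylinder.
- cap_blue_foot (a point): The centre of the underside of the blue capacitor, 40 mm below its centre.
- tray: Grey parts tray, fixed: block 206 by 70 mm, 16 mm high; origin at the centre of its underside, y axis along the row of three pockets (at y = -62, 0, 62 mm), x axis across. It may be left or right of the tester. Closing the fingers along x, across the row, keeps them clear of the neighbouring capacitors (27 mm gaps).
- socket_floor (a point): Centre of the floor of the tester's round test socket: a black block 62 mm square, 16 mm proud of the grey panel, with a chamfered bore 38 mm wide and 16 mm deep. The floor (brass ring) is level with the panel, 62 mm above the bench. z up, x to the back of the tester (voltmeter side), y from knob to socket; their axes are 132 mm apart. The capacitor may stand in it at any turn.
- selector_grip (a point): Black selector knob: round skirt 50 mm wide, top 8.5 mm above the panel, with an upright grip bar 48 mm long, 14 mm thick, reaching 47 mm above the panel, white line on its pointing half. The point is on the upright axis, 34 mm above the panel, where to grip across the bar. x axis along the bar to the pointing end, turning with the knob; z up. The third stop points straight to the tester's back.
- selector (a joint): Selector angle in rad: 0 at OFF (end stop, black dot), growing clockwise seen from above. Six stops 0.419 rad (24 deg) apart; the third is at 1.257. A return spring (0.06 N m at OFF, 0.1 at the third stop) turns it back when let go; a roller detent adds or takes about 0.05 N m at each stop (the click). The meter needle follows it, one scale mark per click.
- cap_black_mid (a point): Bystander in the tray: black can capacitor, 35 mm in diameter, 80 mm tall; the point is at its centre.
- cap_orange_mid (a point): Bystander in the tray: orange can capacitor, 35 mm in diameter, 80 mm tall; the point is at its centre.
- tweezers: Bystander: dark steel tweezers, 125 mm long, 7 mm high, lying on the bench beside the tray; origin at the middle, on the bench.
- flux_tin: Bystander: round red tin, 51 mm across, 24 mm high, on the bench in front of the tester; origin under its centre.
- screwdriver: Bystander: screwdriver with a yellow handle, 170 mm long, lying on the bench.
- solder_spool: Bystander: white spool of solder, 52 mm across, 40 mm high, standing on the bench; origin under its centre.
- part_tub: Bystander: clear plastic tub of parts with a white lid, 116 mm by 81 mm, 50 mm high; origin under its centre.
Mind the look-alikes: they are no part of the job. There is more than one size of the part that bears cap_blue_mid; the job needs the middle-sized.

How it is judged:
By the outcome, as a careful person would: the job done as asked, in the order asked, and still so for the second after the job is handed in, while the arm keeps its last pose, push and grip.
It also fails if it takes over 58 s, if anything falls off the work surface, if the arm or the gripper's body presses on something with over 40 N, if the wrist force passes 120 N, or if a joint passes its speed limit or range.

## Working session

There is one attempt and no reset: what is moved stays moved. The work goes in short steps, Python scripts to look and compute and a tool call to move; the robot and the scene stay as the last step left them, time stands still between calls to the robot, and variables do not carry over. Pictures are saved under pics/ and viewed, at most 10 in all, crops included, and the job is handed in when it is done.

Besides the shell and the picture viewer there is one more tool, called as name(argument=value, ...), one argument or row to a line, values as JSON. step_arm: Moves the arm, as the interface text tells. Its arguments: {"type":"object","properties":{"series":{"type":"array"},"grip":{"type":"number"},"force":{"type":"number"}},"required":["series"]}

```bash
ls; mkdir -p pics; python3 - <<'E'
from plant import ctrl
import cv2,numpy as np
for n in("side","top"):
    cv2.imwrite(f"pics/{n}0.png",ctrl.get_image(n))
    m=ctrl.camera_model(n);R=cv2.Rodrigues(np.array(m["rvec"],float))[0]
    print(n,np.round(m["mtx"],1).tolist(),np.round(-R.T@np.array(m["tvec"]).ravel(),3),np.round(R,2).tolist())
s=ctrl.state();print(s["time"],s["position"],s["orientation"],s["gripper_width"])
E
```

```text
pics
side [[365.6, 0.0, 321.8], [0.0, 365.6, 203.3], [0.0, 0.0, 1.0]] [ 0.047 -0.55   0.916] [[0.8, -0.6, 0.0], [-0.46, -0.61, -0.65], [0.39, 0.52, -0.76]]
top [[361.1, 0.0, 317.7], [0.0, 361.1, 200.5], [0.0, 0.0, 1.0]] [ 0.294 -0.017  1.109] [[0.0, -1.0, -0.01], [-0.99, -0.0, -0.16], [0.16, 0.01, -0.99]]
0.1 [0.18779746 0.56919683 0.23051794] [-4.98567526e-01 -3.10130901e+00  2.59394249e-03] 0.08543015125031417
```

View pics/top0.png

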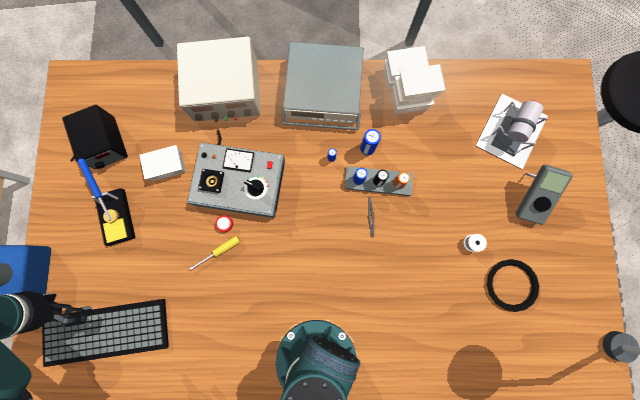

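View pics/side0.png

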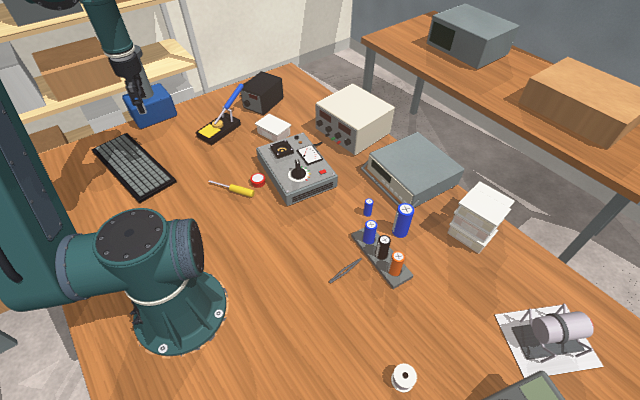

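The top view shows three blue cans: one in the tray's left pocket at (361,176), a larger one behind at (371,141), and a small one at (332,155). The tray one is the mid-sized part. The socket is at (211,181) and the knob at (256,188). In the side view the tray can is at (371,231), the large one at (404,220) and the small one at (368,206).

```bash
cat >h.py <<'E'
from plant import ctrl
import cv2,numpy as np
def cam(n):
    m=ctrl.camera_model(n);R=cv2.Rodrigues(np.array(m["rvec"],float))[0]
    return np.array(m["mtx"]),R,np.array(m["tvec"],float).ravel()
def onz(n,uv,z):
    K,R,t=cam(n);c=-R.T@t;d=R.T@np.linalg.inv(K)@np.array([uv[0],uv[1],1.]);return c+d*(z-c[2])/d[2]
def proj(n,p):
    K,R,t=cam(n);q=K@(R@np.array(p,float)+t);return q[:2]/q[2]
E
python3 - <<'E'
from h import *
for n in("top","side"):
    for q in("tray","cap_blue_mid","cap_black_mid","cap_orange_mid","selector_grip"):
        for i,r in enumerate(ctrl.cut_out(q,n)[:3]):
            print(n,q,round(r["score"],2),np.round(r["uv"],1),int(r["pixels"].sum()))
            cv2.imwrite(f"/tmp/{n}_{q}_{i}.png",r["pixels"].astype(np.uint8)*255)
t=cv2.imread("pics/top0.png");s=cv2.imread("pics/side0.png")
a=cv2.resize(t[125:225,180:300],None,fx=5,fy=5,interpolation=cv2.INTER_CUBIC)[:,:600]
b=cv2.resize(t[120:220,320:420],None,fx=3,fy=3,interpolation=cv2.INTER_CUBIC)
cc=cv2.resize(s[180:280,340:420],None,fx=3,fy=3,interpolation=cv2.INTER_CUBIC)
o=np.zeros((600,800,3),np.uint8);o[:500,:500]=a[:,50:550];o[:300,500:800]=b;o[300:600,500:740]=cc
cv2.imwrite("pics/c1.png",o)
E
```

```text
top tray 0.79 [378.2 182.5] 995
top cap_blue_mid 0.78 [369.9 135.9] 387
top cap_blue_mid 0.7 [359.3 175.4] 179
top cap_blue_mid 0.61 [331.3 155. ] 85
top cap_black_mid 0.44 [381.  178.3] 188
top cap_orange_mid 0.66 [374.3 183.4] 929
top cap_orange_mid 0.59 [403.1 178.8] 197
top cap_orange_mid 0.54 [221.4 246.2] 255
top selector_grip 0.52 [254.5 187. ] 199
side tray 0.83 [381.9 260.2] 1120
side cap_blue_mid 0.93 [402.4 216.6] 494
side cap_blue_mid 0.69 [369.  233.9] 267
side cap_black_mid 0.77 [381.1 250.4] 276
side cap_black_mid 0.43 [238.2 188.7] 155
side cap_orange_mid 0.78 [397.1 265.2] 314
side selector_grip 0.71 [234.7 188.4] 208
```

View pics/c1.png

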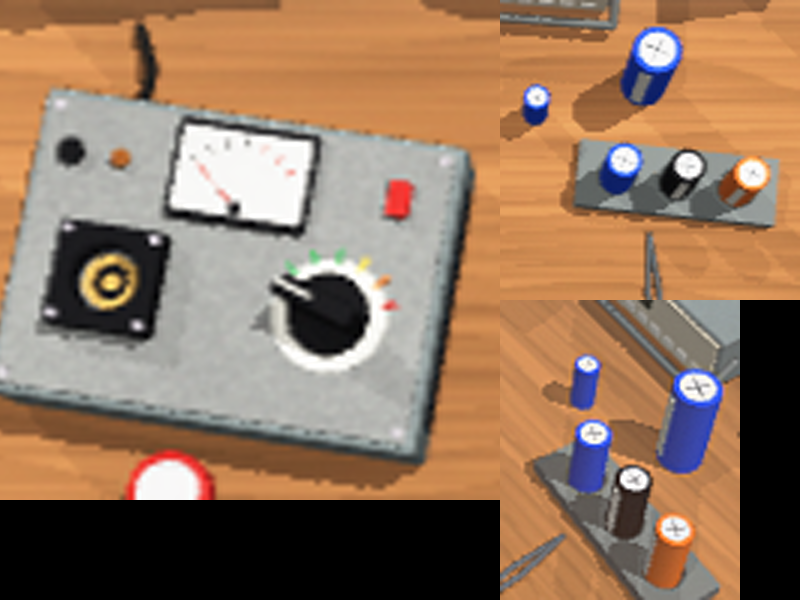

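The crop confirms the tray's left can as the mid-sized blue one: its top disc is at about (361,174), and the bigger and smaller blue cans stand behind it. The socket ring is at about (211.6,181.4), the knob centre at about (255.6,187.8), and the bar points left and up at OFF.

```bash
python3 - <<'E'
from h import *
T=lambda n,uv,z:np.round(onz(n,uv,z)*1000,1)[:2]
print("cap top",T("top",(361.3,174),.086),T("side",(371,224.3),.086))
print("socket",T("top",(211.6,181.4),.062),"blk",T("top",(210.4,180.3),.078),"knob",T("top",(255.6,187.8),.062))
top=cv2.imread("pics/top0.png");side=cv2.imread("pics/side0.png")
# disc centroid of white tops: bright low-sat pixels near
for n,im,g in(("top",top,[(361,175),(382,175),(403,178)]),("side",side,[(371,224),(383.5,240),(398,256.5)])):
    for c in g:
        y,x=np.mgrid[:400,:640];m=(im.min(2)>150)&(np.hypot(x-c[0],y-c[1])<8)
        p=(x[m].mean(),y[m].mean());print(n,np.round(p,1),T(n,p,.086))
# brass ring
    c=(211,181) if n=="top" else (283,149)
    hsv=cv2.cvtColor(im,cv2.COLOR_BGR2HSV);m=(hsv[...,1]>110)&(hsv[...,0]>15)&(hsv[...,0]<35)&(im.max(2)>110)&(np.hypot(x-c[0],y-c[1])<10)
    p=(x[m].mean(),y[m].mean());print(n,"ring",np.round(p,1),m.sum(),T(n,p,.062))
s=cv2.resize(side[125:215,250:350],None,fx=6,fy=6,interpolation=cv2.INTER_CUBIC);cv2.imwrite("pics/c2.png",s)
E
```

```text
cap top [ 536.5 -131.6] [ 538.4 -132.6]
socket [519.3 310.4] blk [519.1 309.1] knob [500.1 178.8]
top [361.5 173.2] [ 539.  -132.3]
top [381.8 174.6] [ 534.8 -191. ]
top [404.7 177.6] [ 525.8 -256.7]
top ring [211.4 181. ] 63 [520.3 311.1]
side [371.  224.1] [ 538.9 -131.9]
side [384.1 239.4] [ 532.4 -193.1]
side [397.9 255.7] [ 525.8 -253.6]
side ring [281.6 149.3] 19 [522.  313.7]
```

View pics/c2.png

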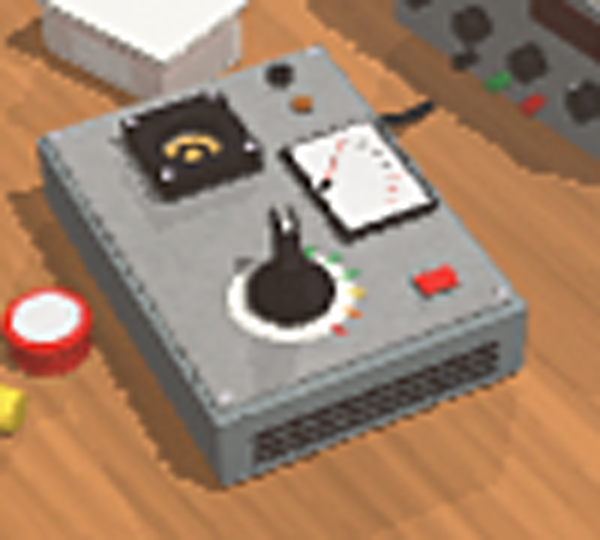

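```bash
cat >>h.py <<'E'
from scipy.spatial.transform import Rotation as Ro
def go(x,y,z,yaw):
    "shift (mm) and turn (deg) in tool axes to a tool-down pose with tool y at world yaw (deg)"
    s=ctrl.state();R=Ro.from_rotvec(s["orientation"])
    c,n=np.cos(np.radians(yaw)),np.sin(np.radians(yaw))
    G=Ro.from_matrix(np.array([[-n,c,0],[c,n,0],[0,0,-1]]).T)
    Gm=np.column_stack([[-n,c,0],[c,n,0],[0,0,-1]])
    d=np.array([x,y,z])-s["position"]
    print(np.round(R.inv().apply(d)*1000,1),np.round((R.inv()*Ro.from_matrix(Gm)).as_rotvec(degrees=True),1))
E
python3 - <<'E'
from h import *
go(.538,-.132,.2,-6)
T=lambda n,uv,z:np.round(onz(n,uv,z)*1000,1)[:2]
print("blk side",T("side",(281.5,147.6),.078),"knob side",T("side",(298.5,173.7),.062))
E
```

```text
[-552.2 -556.7   31.3] [-0.   0.  77.7]
blk side [517.5 305. ] knob side [500.9 178.6]
```

step_arm(
  series=[
    [-552, -557, 31, 0, 0, 78],
    [-552, -557, 31, 0, 0, 78],
    [-552, -557, 31, 0, 0, 78],
    [-552, -557, 31, 0, 0, 78],
    [-552, -557, 31, 0, 0, 78],
    [-552, -557, 31, 0, 0, 78],
    [-552, -557, 31, 0, 0, 78],
    [-552, -557, 31, 0, 0, 78],
    [-552, -557, 31, 0, 0, 78],
    [-552, -557, 31, 0, 0, 78],
    [-552, -557, 31, 0, 0, 78],
    [-552, -557, 31, 0, 0, 78],
  ],
  grip=85,
)

```text
time: 1.6
position: [0.4114, 0.1206, 0.2119]
orientation: [2.345, 2.089, 0.001]
wrist_force: [0.5, 0.3, 0.2]
gripper_width: 0.0853
grasp_force: 0.0
```

```bash
python3 - <<'E'
from h import *
go(.538,-.132,.2,-6)
E
```

```text
[-236.4  154.8   12. ] [ 0.1 -0.  -0.6]
```

step_arm(
  series=[
    [-40, 26, 2, 0, 0, 0],
    [-80, 52, 4, 0, 0, 0],
    [-110, 72, 6, 0, 0, 0],
    [-140, 92, 8, 0, 0, 0],
    [-170, 112, 10, 0, 0, 0],
    [-200, 132, 12, 0, 0, 0],
    [-220, 144, 12, 0, 0, 0],
    [-232, 152, 12, 0, 0, 0],
    [-232, 152, 12, 0, 0, 0],
    [-232, 152, 12, 0, 0, 0],
  ],
)

```text
time: 2.43
position: [0.5363, -0.1245, 0.1994]
orientation: [-2.34, -2.095, 0.0]
wrist_force: [-0.4, -0.1, 0.3]
gripper_width: 0.0851
grasp_force: 0.0
```

```bash
python3 - <<'E'
from h import *
go(.538,-.132,.2,-6);go(.538,-.132,.034,-6)
t=ctrl.get_image("top");s=ctrl.get_image("side")
f=lambda i:cv2.resize(i,(400,500),interpolation=cv2.INTER_CUBIC)
cv2.imwrite("pics/c3.png",np.hstack([f(t[100:225,310:410]),f(s[165:290,330:430])]))
E
```

```text
[-7.3  2.6 -0.6] [-0.  -0.  -0.3]
[ -7.4   2.7 165.4] [-0.  -0.  -0.3]
```

View pics/c3.png

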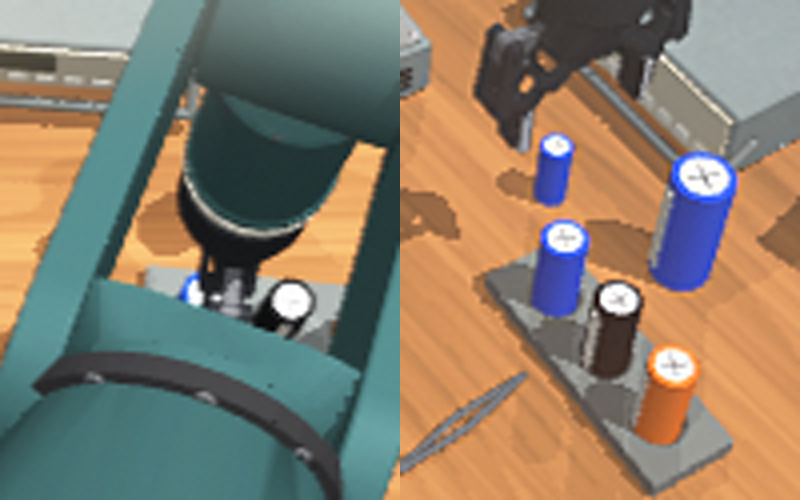

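```bash
python3 - <<'E'
from h import *
T=lambda n,uv,z:np.round(onz(n,uv,z)*1000,1)[:2]
for h in(.1,.11,.12,.13):print(h,T("top",(372,136),h),T("side",(406,209),h))
print(T("side",(331+684/8-86+80,0),0) if 0 else T("side",(330+683/4-0,165+275/4),0))
E
```

```text
0.1 [ 646.5 -162.9] [ 648.6 -158.8]
0.11 [ 643.  -161.5] [ 641.2 -163.6]
0.12 [ 639.5 -160. ] [ 633.8 -168.4]
0.13 [ 636.  -158.6] [ 626.5 -173.2]
[ 885.3 -355.5]
```

step_arm(
  series=[
    [-7, 3, 20, 0, 0, 0],
    [-7, 3, 50, 0, 0, 0],
    [-7, 3, 80, 0, 0, 0],
    [-7, 3, 80, 0, 0, 0],
  ],
)

```text
time: 2.87
position: [0.5343, -0.1289, 0.1152]
orientation: [-2.332, -2.093, 0.007]
wrist_force: [-0.5, 0.4, -0.2]
gripper_width: 0.0848
grasp_force: 0.0
```

step_arm(
  series=[
    [0, 0, 0, 0, 0, 0],
    [0, 0, 0, 0, 0, 0],
  ],
)

```text
time: 3.03
position: [0.5392, -0.1312, 0.1208]
orientation: [2.338, 2.098, 0.001]
wrist_force: [1.2, -0.3, 0.3]
gripper_width: 0.0849
grasp_force: 0.0
```

```bash
python3 - <<'E'
from h import *
print(ctrl.state()["position"]);go(.538,-.132,.034,-6)
E
```

```text
[ 0.53918595 -0.13124198  0.12084235]
[-0.9 -1.2 86.8] [ 0.1  0.  -0.2]
```

step_arm(
  series=[
    [-1, -1, 30, 0, 0, 0],
    [-1, -1, 55, 0, 0, 0],
    [-1, -1, 75, 0, 0, 0],
    [-1, -1, 86, 0, 0, 0],
    [-1, -1, 86, 0, 0, 0],
    [-1, -1, 86, 0, 0, 0],
    [-1, -1, 86, 0, 0, 0],
  ],
)

```text
time: 3.62
position: [0.5391, -0.1333, 0.0353]
orientation: [2.337, 2.095, 0.002]
wrist_force: [-0.2, 0.0, 1.1]
gripper_width: 0.0852
grasp_force: 0.0
```

step_arm(
  series=[
    [0, 0, 0, 0, 0, 0],
    [0, 0, 0, 0, 0, 0],
    [0, 0, 0, 0, 0, 0],
    [0, 0, 0, 0, 0, 0],
    [0, 0, 0, 0, 0, 0],
    [0, 0, 0, 0, 0, 0],
    [0, 0, 0, 0, 0, 0],
    [0, 0, 0, 0, 0, 0],
    [0, 0, 0, 0, 0, 0],
    [0, 0, 0, 0, 0, 0],
    [0, 0, 0, 0, 0, 0],
    [0, 0, 0, 0, 0, 0],
  ],
  grip=25,
  force=40,
)

```text
time: 4.62
position: [0.538, -0.133, 0.0341]
orientation: [2.339, 2.096, 0.0]
wrist_force: [-1.1, 0.5, 5.6]
gripper_width: 0.0334
grasp_force: 39.3
```

step_arm(
  series=[
    [0, 0, -10, 0, 0, 0],
    [0, 0, -30, 0, 0, 0],
    [0, 0, -60, 0, 0, 0],
    [0, 0, -95, 0, 0, 0],
    [0, 0, -130, 0, 0, 0],
    [0, 0, -150, 0, 0, 0],
    [0, 0, -150, 0, 0, 0],
  ],
)

```text
time: 5.2
position: [0.5405, -0.1339, 0.1891]
orientation: [2.333, 2.092, 0.006]
wrist_force: [0.5, -0.3, -1.6]
gripper_width: 0.0334
grasp_force: 40.7
```

```bash
python3 - <<'E'
from h import *
s=ctrl.state();print(s["position"],s["wrist_force"],s["gripper_width"]);go(.520,.310,.185,-8)
E
```

```text
[ 0.54053569 -0.13391254  0.18907061] [ 0.52148755 -0.26744634 -1.62967394] 0.033389633981529616
[439.  -68.8   2.4] [0.5 0.1 1.7]
```

step_arm(
  series=[
    [20, -3, 0, 0, 0, 0],
    [55, -8, 0, 0, 0, 0],
    [93, -14, 0, 0, 0, 0],
    [131, -20, 0, 0, 0, 1],
    [170, -26, 0, 0, 0, 1],
    [208, -32, 0, 0, 0, 1],
    [247, -38, 0, 0, 0, 1],
    [286, -44, 0, 0, 0, 2],
    [325, -50, 0, 0, 0, 2],
    [363, -56, 0, 0, 0, 2],
    [400, -62, 0, 0, 0, 2],
    [425, -65, 0, 0, 0, 2],
  ],
)

```text
time: 6.2
position: [0.5178, 0.2997, 0.1826]
orientation: [-2.373, -2.056, 0.002]
wrist_force: [-0.5, -1.1, -1.6]
gripper_width: 0.0329
grasp_force: 40.7
```

step_arm(
  series=[
    [11, -1, 0, 0, 0, 0],
    [14, -1, 0, 0, 0, 0],
    [14, -1, 0, 0, 0, 0],
    [14, -1, 0, 0, 0, 0],
  ],
)

```text
time: 6.53
position: [0.5202, 0.3092, 0.183]
orientation: [2.376, 2.055, -0.003]
wrist_force: [-0.2, 0.2, -1.4]
gripper_width: 0.0332
grasp_force: 40.7
```

```bash
python3 - <<'E'
from h import *
s=ctrl.state();print(s["time"],s["position"],s["wrist_force"],s["gripper_width"]);go(.520,.310,.108,-8)
t=ctrl.get_image("top");i=ctrl.get_image("side")
f=lambda i:cv2.resize(i,(400,500),interpolation=cv2.INTER_CUBIC)
cv2.imwrite("pics/c4.png",np.hstack([f(t[125:225,170:250]),f(i[80:180,240:320])]))
E
```

```text
6.5333 [0.52017563 0.30918972 0.18303781] [-0.24141035  0.18442221 -1.44092637] 0.03323523516417993
[ 0.9 -0.2 75. ] [-0.1  0.1 -0.3]
```

View pics/c4.png

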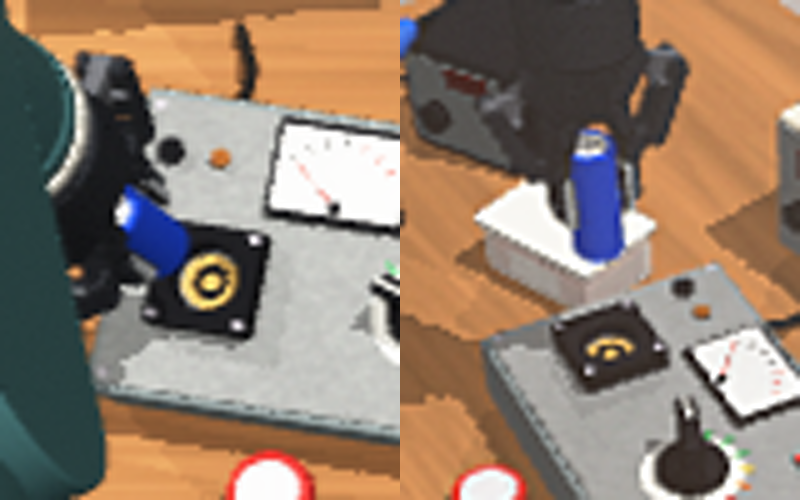

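```bash
python3 - <<'E'
from h import *
t=cv2.imread("pics/top0.png");i=cv2.imread("pics/side0.png")
y,x=np.mgrid[:400,:640]
# bright screws in the block's neighbourhood
for n,im,c in(("top",t,(210.5,180)),("side",i,(281.5,149))):
    g=im.min(2).astype(float);r=np.hypot(x-c[0],y-c[1])
    for th in(100,):
        m=((g>th)&(r<15)&(r>6)).astype(np.uint8)
        k,l,st,ce=cv2.connectedComponentsWithStats(m)
        for j in range(1,k):
            if st[j,4]<12:
                w=(l==j)*g;p=((w*x).sum()/w.sum(),(w*y).sum()/w.sum())
                print(n,st[j,4],np.round(p,1),np.round(onz(n,p,.079)*1000,1)[:2])
# predicted projections: held foot, and block top corners for socket (520,310)
f=np.array([.5202,.3092,.155]);print("foot",proj("top",f),proj("side",f))
for n in("top","side"):print(n,"floor",proj(n,(.520,.310,.062)),"top",proj(n,(.52,.31,.078)))
# blue mask edges of held can at low end
im=ctrl.get_image("side");h=cv2.cvtColor(im,cv2.COLOR_BGR2HSV)
m=(h[...,0]>110)&(h[...,0]<130)&(h[...,1]>120)
for v in range(108,135,2):
    r=np.where(m[v,268:292])[0]
    if len(r):print(v,268+r.min(),268+r.max(),end="; ")
E
```

```text
top 1 [207. 185.] [504.9 318. ]
top 1 [209. 186.] [501.9 312. ]
top 5 [216.9 189.6] [491.2 288.5]
side 3 [277.3 153.7] [488.4 286.2]
foot [201.76734314 173.84878844] [279.63494645 128.79880195]
top floor [211.74360645 181.16213131] top [210.10318906 180.00581019]
side floor [281.71090018 150.0533421 ] top [281.34043407 146.54940956]
108 282 282; 110 281 282; 112 274 282; 114 274 283; 116 275 282; 118 275 283; 120 276 283; 122 276 283; 124 276 283; 126 275 283; 128 275 284; 130 276 283;
```

The held can hangs upright over the socket. Its foot shows at about (279.7,129) in the side view, matching the prediction, and the ring reads (211.7,181.2) in the top view, so the socket is at (0.520, 0.310). Descending.

step_arm(
  series=[
    [1, 0, 25, 0, 0, 0],
    [1, 0, 50, 0, 0, 0],
    [1, 0, 65, 0, 0, 0],
    [1, 0, 72, 0, 0, 0],
    [1, 0, 74, 0, 0, 0],
    [1, 0, 74, 0, 0, 0],
    [1, 0, 76, 0, 0, 0],
    [1, 0, 78, 0, 0, 0],
    [1, 0, 80, 0, 0, 0],
    [1, 0, 80, 0, 0, 0],
  ],
)

```text
time: 7.52
position: [0.5217, 0.312, 0.1059]
orientation: [2.375, 2.055, 0.004]
wrist_force: [-2.4, -1.6, 10.4]
gripper_width: 0.0333
grasp_force: 42.0
```

step_arm(
  series=[
    [0, 0, -1, 0, 0, 0],
    [0, 0, -2, 0, 0, 0],
    [0, 0, -2, 0, 0, 0],
    [0, 0, -2, 0, 0, 0],
  ],
)

```text
time: 7.85
position: [0.521, 0.3119, 0.106]
orientation: [2.375, 2.055, 0.001]
wrist_force: [-0.4, -1.0, 4.6]
gripper_width: 0.0336
grasp_force: 40.9
```

```bash
python3 - <<'E'
from h import *
s=ctrl.state();print(s["time"],s["position"],s["wrist_force"],s["ft_torque"]);go(.520,.310,.108,-8)
t=ctrl.get_image("top");i=ctrl.get_image("side")
f=lambda i:cv2.resize(i,(400,500),interpolation=cv2.INTER_CUBIC)
cv2.imwrite("pics/c5.png",np.hstack([f(t[155:205,190:230]),f(i[115:165,262:302])]))
E
```

```text
7.85 [0.52099784 0.3118946  0.10603802] [-0.42845493 -1.04527584  4.64539309] [-0.00813466  0.126143   -0.01143748]
[-2.  -0.7 -2. ] [ 0.  -0.  -0.3]
```

View pics/c5.png

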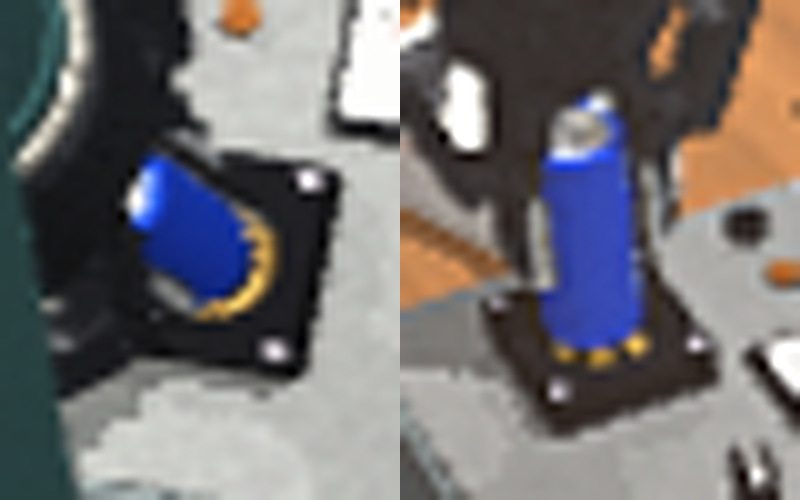

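The can is resting on the rim, just left of centre in the side view: its foot is at u≈280.8 and the block centre at u≈281.3. I'll shift about 2 mm toward -y and try again.

step_arm(
  series=[
    [0, 0, -2, 0, 0, 0],
    [-2, 0, -2, 0, 0, 0],
    [-2, 0, -2, 0, 0, 0],
    [-2, 0, 0, 0, 0, 0],
    [-2, 0, 1, 0, 0, 0],
    [-2, 0, 2, 0, 0, 0],
    [-2, 0, 3, 0, 0, 0],
    [-2, 0, 4, 0, 0, 0],
    [-2, 0, 4, 0, 0, 0],
  ],
)

```text
time: 8.7
position: [0.5202, 0.3096, 0.1012]
orientation: [-2.376, -2.056, 0.001]
wrist_force: [0.3, -0.2, -0.2]
gripper_width: 0.0333
grasp_force: 40.9
```

It's entering the bore freely (z 0.101, no force). I'll continue down.

step_arm(
  series=[
    [0, 0, 2, 0, 0, 0],
    [0, 0, 4, 0, 0, 0],
    [0, 0, 6, 0, 0, 0],
    [0, 0, 8, 0, 0, 0],
    [0, 0, 9, 0, 0, 0],
    [0, 0, 10, 0, 0, 0],
    [0, 0, 11, 0, 0, 0],
    [0, 0, 12, 0, 0, 0],
    [0, 0, 12, 0, 0, 0],
    [0, 0, 12, 0, 0, 0],
  ],
)

```text
time: 9.53
position: [0.5204, 0.3097, 0.0901]
orientation: [2.376, 2.056, 0.0]
wrist_force: [-2.3, -1.2, 4.9]
gripper_width: 0.0331
grasp_force: 41.2
```

step_arm(
  series=[
    [0, 0, 0, 0, 0, 0],
    [0, 0, 0, 0, 0, 0],
    [0, 0, 0, 0, 0, 0],
    [0, 0, 0, 0, 0, 0],
    [0, 0, 0, 0, 0, 0],
    [0, 0, 0, 0, 0, 0],
    [0, 0, 0, 0, 0, 0],
    [0, 0, 0, 0, 0, 0],
  ],
  grip=80,
)

```text
time: 10.2
position: [0.5203, 0.3097, 0.0895]
orientation: [2.376, 2.056, -0.0]
wrist_force: [0.4, 0.2, -0.0]
gripper_width: 0.0802
grasp_force: 0.0
```

step_arm(
  series=[
    [0, 0, -10, 0, 0, 0],
    [0, 0, -30, 0, 0, 0],
    [0, 0, -60, 0, 0, 0],
    [0, 0, -90, 0, 0, 0],
    [0, 0, -115, 0, 0, 0],
    [0, 0, -125, 0, 0, 0],
    [0, 0, -125, 0, 0, 0],
  ],
)

```text
time: 10.78
position: [0.5222, 0.3106, 0.2181]
orientation: [2.374, 2.054, 0.009]
wrist_force: [0.5, 0.4, 0.5]
gripper_width: 0.0799
grasp_force: 0.0
```

```bash
python3 - <<'E'
from h import *
s=ctrl.state();print(s["time"],s["position"],s["gripper_width"]);go(.5005,.179,.205,-26.6)
E
```

```text
10.7833 [0.52220879 0.31058903 0.21809872] 0.07987499227508942
[-133.4   -2.6   12.6] [ 0.3 -0.2 18.3]
```

step_arm(
  series=[
    [-20, 0, 2, 0, 0, 4],
    [-55, 0, 6, 0, 0, 8],
    [-90, -1, 10, 0, 0, 13],
    [-115, -2, 12, 0, 0, 17],
    [-128, -2, 12, 0, 0, 18],
    [-132, -2, 12, 0, 0, 18],
    [-132, -2, 12, 0, 0, 18],
    [-132, -2, 12, 0, 0, 18],
  ],
  grip=50,
)

```text
time: 11.45
position: [0.4999, 0.1802, 0.2024]
orientation: [-2.667, -1.66, -0.001]
wrist_force: [0.0, 0.2, 0.1]
gripper_width: 0.0498
grasp_force: 0.0
```

```bash
python3 - <<'E'
from h import *
s=ctrl.state();print(s["time"],s["position"],s["gripper_width"]);go(.5005,.179,.077,-26.6)
t=ctrl.get_image("top");i=ctrl.get_image("side")
f=lambda i:cv2.resize(i,(400,500),interpolation=cv2.INTER_CUBIC)
cv2.imwrite("pics/c6.png",np.hstack([f(t[125:225,190:270]),f(i[105:205,255:335])]))
# predicted bar axis end points at z=.109 for the OFF direction
for a in(58.4,63.4,68.4):
    e=np.array([np.cos(np.radians(a)),np.sin(np.radians(a)),0])*.024;c=np.array([.5005,.179,.109])
    print(a,proj("side",c+e),proj("side",c-e),proj("top",c+e))
E
```

```text
11.45 [0.49987365 0.18015327 0.20240094] 0.0498092664606792
[ -0.8   1.1 125.4] [-0.  -0.   0.4]
58.4 [297.28117657 158.14217832] [298.01743967 168.46545915] [245.48884436 180.08402354]
63.4 [296.6367408  158.20012412] [298.67885598 168.40429213] [245.10805684 180.71468007]
68.4 [295.99960874 158.29592995] [299.33201488 168.30330142] [244.78350706 181.37397163]
```

View pics/c6.png

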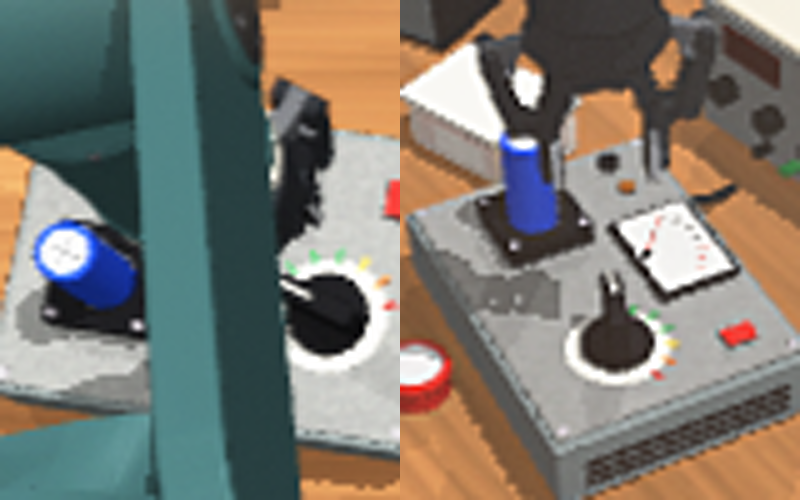

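The can stands in the socket at (527,185) in the side half of the crop. The knob bar is still at OFF, with its tip at about (297,159) in full-image pixels, matching the predicted 63° heading. Descending onto it.

step_arm(
  series=[
    [-1, 1, 20, 0, 0, 0],
    [-1, 1, 50, 0, 0, 0],
    [-1, 1, 80, 0, 0, 0],
    [-1, 1, 105, 0, 0, 0],
    [-1, 1, 118, 0, 0, 0],
    [-1, 1, 124, 0, 0, 0],
    [-1, 1, 124, 0, 0, 0],
    [-1, 1, 124, 0, 0, 0],
  ],
)

```text
time: 12.22
position: [0.5004, 0.1787, 0.0788]
orientation: [2.667, 1.66, 0.001]
wrist_force: [-0.2, -0.3, 0.3]
gripper_width: 0.0497
grasp_force: 0.0
```

step_arm(
  series=[
    [0, 0, 0, 0, 0, 0],
    [0, 0, 0, 0, 0, 0],
    [0, 0, 0, 0, 0, 0],
    [0, 0, 0, 0, 0, 0],
    [0, 0, 0, 0, 0, 0],
    [0, 0, 0, 0, 0, 0],
    [0, 0, 0, 0, 0, 0],
    [0, 0, 0, 0, 0, 0],
    [0, 0, 0, 0, 0, 0],
    [0, 0, 0, 0, 0, 0],
  ],
  grip=5,
  force=50,
)

```text
time: 13.05
position: [0.5002, 0.1785, 0.0797]
orientation: [-2.669, -1.657, -0.003]
wrist_force: [-1.5, 1.4, 4.6]
gripper_width: 0.0133
grasp_force: 48.8
```

```bash
python3 - <<'E'
from h import *
s=ctrl.state();print({k:np.round(s[k],4) for k in("time","position","wrist_force","ft_torque","gripper_width","grasp_force","joint_pos")});go(.5005,.179,.077,-98.6)
E
```

```text
{'time': np.float64(13.05), 'position': array([0.5002, 0.1785, 0.0797]), 'wrist_force': array([-1.4528,  1.3743,  4.6247]), 'ft_torque': array([ 0.2779,  0.2877, -0.1965]), 'gripper_width': np.float64(0.0133), 'grasp_force': np.float64(48.8034), 'joint_pos': array([2.1220e-01, 4.4970e-01, 1.8183e+00, 9.0000e-04, 8.7210e-01,
       6.7080e-01])}
[0.6 0.  2.7] [-0.  -0.1 72.3]
```

step_arm(
  series=[
    [0, 0, 0, 0, 0, 3],
    [0, 0, 0, 0, 0, 6],
    [0, 0, 0, 0, 0, 9],
    [0, 0, 0, 0, 0, 12],
    [0, 0, 0, 0, 0, 15],
    [0, 0, 0, 0, 0, 18],
    [0, 0, 0, 0, 0, 21],
    [0, 0, 0, 0, 0, 24],
    [0, 0, 0, 0, 0, 24],
    [0, 0, 0, 0, 0, 24],
  ],
)

```text
time: 13.88
position: [0.4995, 0.179, 0.0797]
orientation: [-2.954, -1.066, -0.001]
wrist_force: [-3.2, 4.4, 5.8]
gripper_width: 0.0132
grasp_force: 49.1
```

```bash
python3 - <<'E'
from h import *
s=ctrl.state();print({k:np.round(s[k],4) for k in("time","position","wrist_force","ft_torque","gripper_width","grasp_force")});go(.5005,.179,.079,-98.6)
E
```

```text
{'time': np.float64(13.8833), 'position': array([0.4995, 0.179 , 0.0797]), 'wrist_force': array([-3.1827,  4.4291,  5.8305]), 'ft_torque': array([0.6356, 0.4688, 0.1223]), 'gripper_width': np.float64(0.0132), 'grasp_force': np.float64(49.0982)}
[0.8 0.6 0.7] [-0.1 -0.  48.3]
```

step_arm(
  series=[
    [0, -1, 0, 0, 0, 3],
    [0, -1, 0, 0, 0, 6],
    [0, -1, 0, 0, 0, 9],
    [0, -1, 0, 0, 0, 12],
    [0, -1, 0, 0, 0, 15],
    [0, -1, 0, 0, 0, 18],
    [0, -1, 0, 0, 0, 21],
    [0, -1, 0, 0, 0, 24],
    [0, -1, 0, 0, 0, 24],
    [0, -1, 0, 0, 0, 24],
  ],
)

```text
time: 14.72
position: [0.4991, 0.1797, 0.0797]
orientation: [-3.111, -0.429, -0.001]
wrist_force: [-2.4, 4.2, 6.3]
gripper_width: 0.0132
grasp_force: 49.1
```

```bash
python3 - <<'E'
from h import *
s=ctrl.state();print({k:np.round(s[k],4) for k in("time","position","wrist_force","ft_torque","gripper_width","grasp_force")});go(.5,.179,.079,-98.6)
E
```

```text
{'time': np.float64(14.7167), 'position': array([0.4991, 0.1797, 0.0797]), 'wrist_force': array([-2.445 ,  4.2321,  6.2502]), 'ft_torque': array([0.5887, 0.4562, 0.0819]), 'gripper_width': np.float64(0.0132), 'grasp_force': np.float64(49.1313)}
[0.7 0.9 0.7] [-0.1 -0.  24.3]
```

step_arm(
  series=[
    [0, 0, 0, 0, 0, 3],
    [0, 0, 0, 0, 0, 6],
    [0, 0, 0, 0, 0, 9],
    [0, 0, 0, 0, 0, 12],
    [0, 0, 0, 0, 0, 15],
    [0, 0, 0, 0, 0, 18],
    [0, 0, 0, 0, 0, 21],
    [0, 0, 0, 0, 0, 24],
    [0, 0, 0, 0, 0, 24],
    [0, 0, 0, 0, 0, 24],
  ],
)

```text
time: 15.55
position: [0.499, 0.1806, 0.0798]
orientation: [-3.13, 0.228, -0.001]
wrist_force: [-3.9, 7.8, 5.2]
gripper_width: 0.0131
grasp_force: 49.1
```

```bash
python3 - <<'E'
from h import *
s=ctrl.state();print({k:np.round(s[k],4) for k in("time","position","wrist_force","ft_torque","gripper_width","grasp_force")});go(.5,.179,.079,-98.6)
t=ctrl.get_image("top");i=ctrl.get_image("side")
f=lambda i:cv2.resize(i,(400,500),interpolation=cv2.INTER_CUBIC)
cv2.imwrite("pics/c7.png",np.hstack([f(t[125:225,190:270]),f(i[120:195,270:330])]))
E
```

```text
{'time': np.float64(15.55), 'position': array([0.499 , 0.1806, 0.0798]), 'wrist_force': array([-3.939 ,  7.8016,  5.1786]), 'ft_torque': array([1.2044, 0.5543, 0.0518]), 'gripper_width': np.float64(0.0131), 'grasp_force': np.float64(49.1326)}
[1.2 1.4 0.8] [-0.2 -0.   0.3]
```

View pics/c7.png

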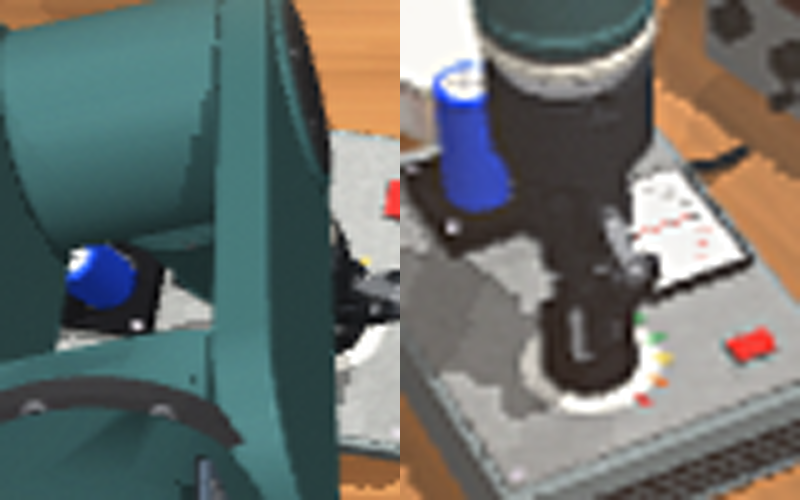

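The side crop shows the knob turned and gripped, with the needle at about (698,214), and the can standing in its socket. I'll check the needle angle numerically.

```bash
python3 - <<'E'
from h import *
piv=(303.6,155.3);w=lambda n,p:onz(n,p,.064)[:2]
P=w("side",piv)
ang=lambda q:np.degrees(np.arctan2(*(q-P)[::-1]))+8.6
i0=cv2.imread("pics/side0.png").astype(int);i1=ctrl.get_image("side").astype(int)
y,x=np.mgrid[:400,:640]
for n,im in(("off",i0),("now",i1)):
    red=im[...,2]-im[...,:2].max(2)
    m=(red>35)&(np.hypot(x-piv[0],y-piv[1])<16)&(im[...,2]>140)
    for v,u in zip(*np.where(m)):
        q=w("side",(u,v));print(n,u,v,red[v,u],"r%.0f a%.0f"%(1000*np.linalg.norm(q-P),ang(q)))
E
```

```text
off 299 141 51 r78 a76
off 300 141 63 r77 a73
off 301 141 47 r77 a71
off 299 142 66 r73 a77
off 300 142 79 r72 a74
off 301 142 61 r71 a71
off 312 142 62 r76 a40
off 312 143 43 r71 a39
off 313 143 65 r72 a36
off 317 147 59 r63 a15
off 306 148 36 r39 a51
off 316 148 46 r57 a14
off 317 148 62 r60 a11
off 306 149 66 r33 a49
off 317 149 52 r56 a7
off 318 149 60 r59 a5
off 318 150 49 r57 a1
off 305 151 46 r23 a51
off 319 151 49 r57 a-5
off 305 152 70 r18 a47
off 305 153 38 r13 a41
off 304 154 78 r7 a52
off 315 156 77 r39 a-33
now 312 142 65 r76 a40
now 312 143 45 r71 a39
now 313 143 67 r72 a36
now 317 147 63 r63 a15
now 316 148 48 r57 a14
now 317 148 65 r60 a11
now 317 149 54 r56 a7
now 318 149 63 r59 a5
now 318 150 51 r57 a1
now 319 151 51 r57 a-5
now 312 152 55 r33 a3
now 313 152 37 r36 a-0
now 309 153 55 r22 a5
now 311 153 61 r28 a-3
now 306 154 56 r10 a11
now 307 154 37 r13 a2
now 308 154 70 r16 a-4
now 305 155 41 r5 a-10
now 315 156 72 r39 a-33
```

step_arm(
  series=[
    [0, -0.5, 0, 0, 0, 0.5],
    [-0.5, -1, 0, 0, 0, 1],
    [-0.5, -1, 0, 0, 0, 1],
    [-0.5, -1, 0, 0, 0, 1],
    [-0.5, -1, 0, 0, 0, 1],
    [-0.5, -1, 0, 0, 0, 1],
  ],
)

```text
time: 16.2
position: [0.499, 0.1807, 0.0797]
orientation: [-3.13, 0.254, -0.001]
wrist_force: [-2.4, 3.7, 5.9]
gripper_width: 0.0133
grasp_force: 49.1
```

```bash
python3 - <<'E'
from h import *
s=ctrl.state();print({k:np.round(s[k],4) for k in("time","position","wrist_force","ft_torque","gripper_width","grasp_force")});go(.5,.179,.079,-98.6)
i=ctrl.get_image("side");t=cv2.imread("pics/side0.png")
f=lambda i:cv2.resize(i,(400,320),interpolation=cv2.INTER_CUBIC)
cv2.imwrite("pics/c8.png",np.hstack([f(t[135:167,293:333]),f(i[135:167,293:333])]))
E
```

```text
{'time': np.float64(16.2), 'position': array([0.499 , 0.1807, 0.0797]), 'wrist_force': array([-2.3691,  3.6571,  5.8793]), 'ft_torque': array([0.4877, 0.4198, 0.1982]), 'gripper_width': np.float64(0.0133), 'grasp_force': np.float64(49.1476)}
[1.3 1.5 0.7] [-0.1 -0.  -0.7]
```

View pics/c8.png

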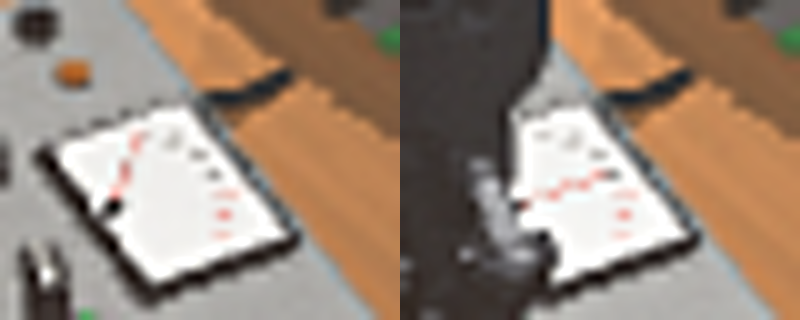

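The needle, at (612,175) in the right half, points at the third mark past OFF. The grip is steady and the can is seated, so I'm handing in.

```bash
python3 -c "
from plant import ctrl
print(ctrl.sign_off())"
```

```text
the job is handed in; nothing more can be done
None
```

The job is handed in at about 16 s: the mid-sized blue capacitor stands fully home in the test socket and is released, and the arm is still gripping the selector on the third stop, with the meter needle on the third mark past OFF.

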